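# Right the slumped file, press it home and hold it with the bookend

## Robot

A 7-joint arm with a two-finger parallel gripper is mounted at the origin on the work surface. World frame = base frame: x ahead of the robot, y to its left, z up, the work surface at z = 0. Lengths are in m, angles in rad, forces in N, time in s.
With the tool pointing down it reaches from about 0.4 to 0.85 m from the base axis. Payload 4.5 kg.
Tool frame: the origin (TCP) lies at the very end of the fingers, on their centre line; the grasp point (between the pads) lies 19 mm behind it; z points along the fingers, y is the line along which they close (so a half turn about z gives the same grasp; the last joint's range is limited). The gripper opens to 88 mm and grips with 3 to 60 N. Pads are 18 mm wide; open, the fingers measure 123 mm over their backs; the gripper's body (75 mm by 187 mm) begins 45 mm behind the grasp point.
Start: joints at [-1.075, 0.689, -0.195, 1.565, 0.157, 0.902, -0.215], TCP at [0.278, 0.56, 0.211] pointing down, gripper open.
Joint ranges: [-3.01, 3.01], [-0.46, 2.08], [-1.47, 1.51], [0.13, 2.56], [-1, 4.14], [0.04, 2.09], [-2.66, 2.66]. Speed limits (rad/s): [2.57, 2.57, 3.14, 3.14, 3.14, 3.14, 3.14].

## Interface

Orientations are given as a unit quaternion [x, y, z, w].
In Python, from plant import r gives the robot as it stands. The module is installed in compiled form; this text tells all that it offers.
- The arm moves only by the tool step_arm, never from a script. Its argument "increments" is a list of rows, each a list of 2 entries, a list of its own where there are three numbers: the shift along the world's x, y, z in cm, then the turn, a rotation vector about the world's x, y, z in degrees. A call has exactly 10 rows; each row shifts and turns the commanded pose from where the row before left it; what a row does not reach is not made up. A row lasts 1/10 s, in which the tool goes at most 50 mm and 8.59 degrees, less where a joint would pass 70% of its speed; a pose out of reach is approached as far as the arm can. A call is refused whole if a number of a shift passes 5 or a number of a turn 8.59, either way. A call with a gripper value outside its range is refused whole. "fingers" is the opening, from 0 (shut) to 1 (fully open), set as the call begins (left out, the last holds). The fingers move at their own pace and stop on an object; "grip_force" is the grip in N (left out, the last holds). Time passes only in rows, so rows that do not move let the fingers close, or fill a call up. It gives the time, the measured TCP pose, the force, the opening and the grip force at its end, in the units of the state.
- r.get_state(): the state, without advancing time (a new reading comes with each control period).
- r.snapshot(name): name is "side" or "top"; returns (picture, depth): 400x640x3 uint8, red, green, blue; 400x640 float32, m along the optical axis (not along the pixel's ray), 0 where there is no reading.
- r.calibration(name): a dict with "fov_y" (degrees; the focal length in pixels is half the picture's height over the tangent of half this angle, whatever the lens; pixels are square), "cx", "cy" (the principal point, pixels), "R" (3x3) and "t" (3): a world point X has camera coordinates R X + t. Camera axes: x right, y down, z forward; pixel columns grow to the right and rows downward; lengths in m; the calibration is good to about 2 mm. A picture is of the moment at which its call begins. calibration takes no time and is no camera call.
- r.finish_job(): hands the job in; it is judged then, once.
The state is a dict: "clock": time; "q": joint angles; "qd": joint speeds; "joint_torque": joint torques, N m; "tool_pos": TCP position; "eef_rot": TCP orientation; "contact_force": force on the tool from outside, world axes, zero at the start; "moment": the same for the moment, N m; "opening": opening from 0.0 (shut) to 1.0 (fully open); "finger_force": force on a finger pad.
Only numpy, scipy, OpenCV 4.12 (cv2) and the standard library are available. Lean on these libraries where they do the work, as an engineer would, in place of code of your own. Each camera call takes 0.05 s, during which the arm holds its last target. There are 200 camera calls.

## Task

The grey file outside the rack has fallen over against the rack's sliding end plate. Push its foot in gently so that its top slides up the plate until the file stands upright, then press it on until the plate is hard home against its stop and hold it there for a second with about 14 N, never putting more than 25 N on the plate. Then slide the steel bookend up snug and square against the middle of the file's free side so that it cannot fall again, let go, and leave the other desk things alone.

Things in the scene. Friction and masses are not known exactly. Their poses are not given: they have to be found in the camera images.
- rack: fixed grey rack with three files in it. Its end plate, 240 mm (rack x) by 18 mm by 250 mm high, faces rack -y and slides: pushed towards +y it gives up to 10 mm with 5 N drag, then meets a hidden hard stop and stays there. Origin: on the desk under the middle of the plate's face when home, but the stop is set up to 8 mm either way in y, not in the readings. x along the plate, z up
- file: loose grey lever-arch file outside the rack, a box 165 mm (its x, spine at -x) by 60 mm thick (its y) by 225 mm tall (its z, foot to top), 0.3 to 0.6 kg. Origin: centre of its foot face. At the start it leans 33 to 43 degrees from upright: it stands on the +y edge of its foot, its +y top edge rests on the smooth plate, its x parallel to the plate. Friction unknown
- file_foot (a point): middle of the file's foot edge away from the plate (file frame 0, -30, 0 mm): raised 33 to 41 mm off the desk at the start, on the desk when the file stands. Below about 15 degrees of lean the file drops upright onto its foot by itself and may leave the plate
- file_top (a point): middle of the file's top edge on the plate side (file frame 0, +30, 225 mm), which slides up the plate. Sliding the standing file over the desk takes 1 to 5 N by itself, which does not reach the plate
- bookend: loose dark steel bookend, 0.7 kg: upright plate 120 mm (its x) by 6 mm by 105 mm high, front face = plane y = 0 of its frame, looking along +y; behind it a foot plate 120 mm wide, 6 mm thick, back to y = -120 mm, and on its middle an upright rib to grasp, 16 mm thick (x), y = -6 to -114 mm, top at z = 86 mm. Origin: bottom centre of the front face; z up
- stapler: black stapler 130 x 36 x 50 mm, loose, not part of the job. Origin: centre of its underside
- pen_cup: black cup of pens, 80 mm wide, 100 mm tall (pens to 150 mm), loose, not part of the job. Origin: centre of its underside
- tape_dispenser: grey tape dispenser 70 x 150 mm, 92 mm tall, loose, not part of the job. Origin: centre of its underside
Things that resemble listed ones, but are neither listed nor needed, are in the scene too. Several things have the shape of the bookend; the one meant has the colours described above.

How it is judged:
By the outcome, as a careful person would: the job done as asked, in the order asked, and still so for the second after the job is handed in, with the robot touching nothing.
It also fails if it takes over 69 s, if anything falls off the work surface, if the arm or the gripper's body presses on something with over 40 N, if the wrist force passes 120 N, or if a joint passes its speed limit or range.

## Working session

There is one attempt and no reset: what is moved stays moved. The work goes in short steps, Python scripts to look and compute and a tool call to move; the robot and the scene stay as the last step left them, time stands still between calls to the robot, and variables do not carry over. Pictures are saved under pics/ and viewed, at most 10 in all, crops included, and the job is handed in when it is done.

Besides the shell and the picture viewer there is one more tool, called by a JSON object that holds its "fn" and its "kwargs". step_arm: Moves the arm, as the interface text tells. Its arguments: {"type":"object","properties":{"increments":{"type":"array","items":{"type":"array"}},"fingers":{"type":"number"},"grip_force":{"type":"number"}},"required":["increments"]}

```bash
mkdir -p pics
cat > h.py <<'E'
import numpy as np,cv2
from plant import r
def cam(n):
    p,d=r.snapshot(n); return p,d,r.calibration(n)
def pts(d,c):
    f=200/np.tan(np.radians(c["fov_y"])/2)
    v,u=np.mgrid[0:400,0:640]
    P=np.stack([(u-c["cx"])/f*d,(v-c["cy"])/f*d,d],-1)
    return (P-np.array(c["t"]))@np.array(c["R"])   # R^T (P-t)
E
python3 - <<'E'
from h import *
for n in("side","top"):
    p,d,c=cam(n); print(n,c["fov_y"],c["cx"],c["cy"],(-np.array(c["R"]).T@np.array(c["t"])).round(3),np.array(c["R"])[2].round(2),(d>0).mean())
    cv2.imwrite(f"pics/{n}0.png",p[...,::-1]); np.savez(f"{n}0.npz",p=p,d=d)
print(r.get_state())
E
```

```text
side 54.73712817983452 324.1126953189987 200.07116514293145 [0.38  0.476 0.724] [ 0.15 -0.67 -0.73] 0.99587109375
top 44.71078235213258 312.23448336025155 194.8582413683122 [ 0.363 -0.06   1.339] [ 0.14  0.01 -0.99] 0.996171875
{'clock': 0.1, 'q': array([-1.07518525,  0.68989092, -0.19452856,  1.56617774,  0.15727286,
        0.90252047, -0.21508646]), 'qd': array([-0.00022053, -0.00128492, -0.00021446, -0.00167343,  0.00015681,
       -0.00023724,  0.00080327]), 'joint_torque': array([-3.24471417e-03, -5.28502357e+01, -1.27130281e+00, -1.53835434e+01,
       -5.25160774e-02,  2.03685791e-03,  3.94266635e-05]), 'tool_pos': array([0.27825045, 0.55898779, 0.21041282]), 'eef_rot': array([ 2.28824051e-01,  9.73467466e-01, -7.92273336e-04, -1.38804668e-04]), 'contact_force': array([-0.73530994,  0.22440913, -0.40996095]), 'moment': array([ 0.00182885, -0.00442313, -0.00196086]), 'finger_force': 0.0, 'opening': 0.9972717317257785}
```

View pics/side0.png

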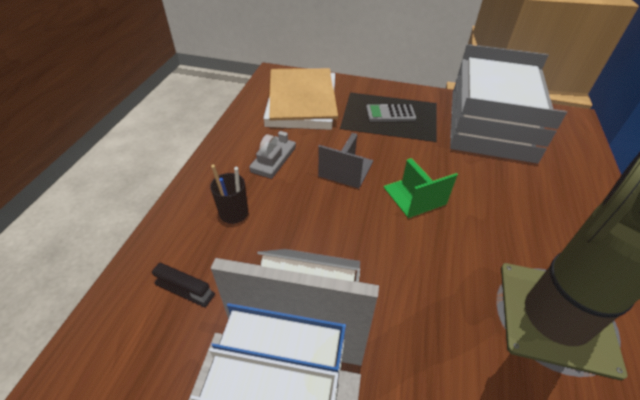

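View pics/top0.png

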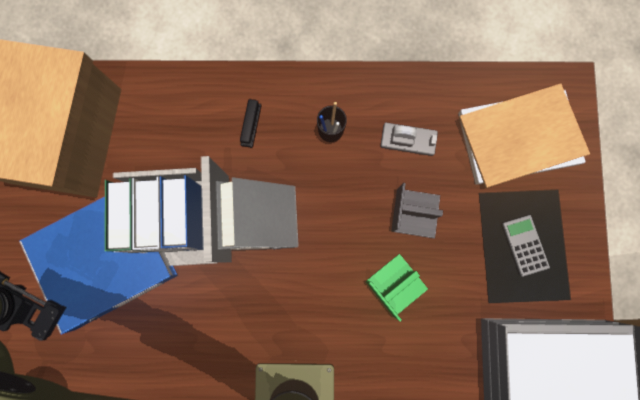

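Side view: plate at about (295,295), leaning file behind it at (310,262), and the rack below. Top view: plate at (210,210), leaning file at (260,213) with its cover facing up. Bookend-shaped candidates in the top view are dark grey (418,212) and green (397,286). The steel one is the dark grey, and I'll check it in a crop. Stapler (250,122), cup (331,122) and tape dispenser (410,138) must be left alone.

```bash
cat > m.py <<'E'
from h import *
z=np.load("top0.npz");p,d=z["p"],z["d"];c=r.calibration("top");X=pts(d,c)
def box(u0,u1,v0,v1,f=lambda q:q[:,2]>.01):
    q=X[v0:v1,u0:u1].reshape(-1,3);q=q[d[v0:v1,u0:u1].ravel()>0];return q[f(q)]
def rect(q):
    rc=cv2.minAreaRect((q[:,:2]*1000).astype(np.float32));return [np.round(a,1) for a in rc]
for n,b in dict(stapler=(235,268,92,155),cup=(312,352,98,145),tape=(376,442,118,160)).items():
    q=box(*b);print(n,len(q),q.mean(0).round(3),q[:,2].max().round(3),rect(q))
pl=box(195,235,150,268,lambda q:(q[:,2]>.235)&(q[:,2]<.265));print("plate top",len(pl),rect(pl),np.median(pl[:,2]),cv2.boxPoints(cv2.minAreaRect((pl[:,:2]*1000).astype(np.float32))).round(1).tolist())
# file cover plane
fl=box(238,292,188,240,lambda q:q[:,2]>.03)
m=fl.mean(0);n=np.linalg.svd(fl-m)[2][2];n*=np.sign(n[2]);print("cover",len(fl),m.round(3),n.round(3),"lean",np.degrees(np.arcsin(n[2])),"az",np.degrees(np.arctan2(n[1],n[0])),"rms",np.abs((fl-m)@n).mean())
al=box(216,305,170,256,lambda q:(q[:,2]>.02)); al=al[np.abs((al-m)@n)<.004]
e=np.cross(n,[0,0,1]);e/=np.linalg.norm(e);up=np.cross(e,n);up*=np.sign(up[2])
print("e",e.round(3),"up",up.round(3),"ext e",np.percentile((al-m)@e,[0.5,99.5]).round(4),"ext up",np.percentile((al-m)@up,[0.5,99.5]).round(4))
be=box(385,450,175,245); 
for lo,hi in((.003,.012),(.06,.092),(.095,.115)):
    q=box(385,450,175,245,lambda q:(q[:,2]>lo)&(q[:,2]<hi));print("be",lo,len(q),np.median(q[:,2]).round(3),rect(q),cv2.boxPoints(cv2.minAreaRect((q[:,:2]*1000).astype(np.float32))).round(0).tolist())
print("desk z",np.median(box(300,370,200,300,lambda q:q[:,2]>-1)[:,2]))
cr=np.hstack([cv2.resize(p[165:255,205:325],None,fx=3.3,fy=3.3),cv2.resize(p[165:255,365:485],None,fx=3.3,fy=3.3)])
cv2.imwrite("pics/crop.png",cr[...,::-1])
E
python3 m.py
```

```text
stapler 611 [0.75  0.131 0.042] 0.058 [array([754.1, 132.4]), array([ 34.4, 129.6]), np.float64(79.9)]
cup 715 [ 0.744 -0.092  0.072] 0.146 [array([744.5, -80.8]), array([102. ,  79.3]), np.float64(75.0)]
tape 1356 [ 0.709 -0.307  0.037] 0.098 [array([ 714.6, -310.3]), array([150.5,  73.1]), np.float64(80.8)]
plate top 983 [array([488.1, 194. ]), array([240.2,  19.4]), np.float64(3.9)] 0.24914756787895329 [[367.6000061035156, 195.60000610351562], [368.8999938964844, 176.1999969482422], [608.5999755859375, 192.39999389648438], [607.2999877929688, 211.8000030517578]]
cover 2796 [0.488 0.074 0.132] [ 0.053 -0.787  0.615] lean 37.930418064463666 az -86.13444943228515 rms 0.0013195626717880488
e [-0.998 -0.067  0.   ] up [-0.041  0.613  0.789] ext e [-0.0815  0.0816] ext up [-0.1192  0.1052]
be 0.003 1285 0.006 [array([ 516.2, -331.9]), array([177.9, 193.4]), np.float64(89.5)] [[419.0, -420.0], [612.0, -422.0], [614.0, -244.0], [420.0, -242.0]]
be 0.06 376 0.084 [array([ 505.8, -322.9]), array([113.8, 116.4]), np.float64(81.1)] [[440.0, -370.0], [555.0, -388.0], [572.0, -276.0], [457.0, -258.0]]
be 0.095 129 0.104 [array([ 515.1, -270.5]), array([  6.7, 118.3]), np.float64(81.4)] [[456.0, -265.0], [573.0, -283.0], [574.0, -276.0], [457.0, -258.0]]
desk z -0.00046259817872963503
```

View pics/crop.png

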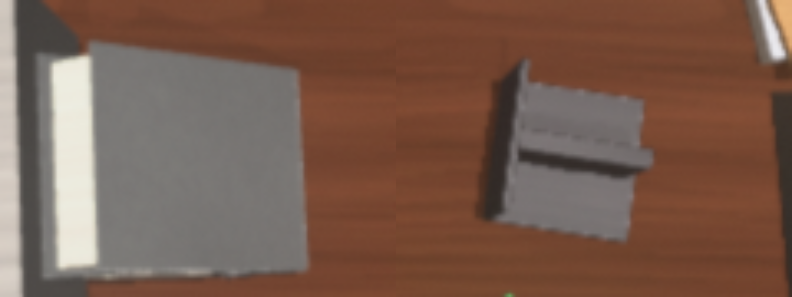

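The crop confirms the choice: the left half shows the leaning file with its top edge on the plate, and the right half shows the dark steel bookend with its front towards the rack. Measured lean is 38°, and the foot edge is at (0.493, 0.001, 0.038), against an expected height of 37 mm. Moving now.

{"fn": "step_arm", "kwargs": {"increments": [[[0, 0, 4.8], [0, 0, 0]], [[0, 0, 4.8], [0, 0, 0]], [[0, 0, 4.8], [0, 0, 0]], [[0, 0, 4.8], [0, 0, -6]], [[1.5, -4.5, 0], [0, 0, -6]], [[1.5, -4.5, 0], [0, 0, -6]], [[1.5, -4.5, 0], [0, 0, -6]], [[1.5, -4.5, 0], [0, 0, -6]], [[1.5, -4.5, 0], [0, 0, -6]], [[1.5, -4.5, 0], [0, 0, -6]]], "fingers": 0}}

```text
clock: 1.1
tool_pos: [0.3685, 0.2874, 0.4029]
eef_rot: [0.564, 0.826, -0.0, -0.0]
contact_force: [0.3, 0.2, -0.9]
opening: 0.114
finger_force: 0.0
```

{"fn": "step_arm", "kwargs": {"increments": [[[1.3, -4.5, 0], [0, 0, -6]], [[1.3, -4.5, 0], [0, 0, -6]], [[1.3, -4.5, 0], [0, 0, -5.6]], [[1.3, -4.5, 0], [0, 0, 0]], [[1.3, -4.5, 0], [0, 0, 0]], [[1.3, -4.5, 0], [7.5, 0.5, 0]], [[1.3, -4.5, 0], [7.5, 0.5, 0]], [[1.3, -4.5, 0], [7.5, 0.5, 0]], [[1.0, -1.5, -3], [7.5, 0.5, 0]], [[1.0, 0, -4], [7.5, 0.5, 0]]]}}

```text
clock: 2.1
tool_pos: [0.489, -0.0727, 0.3326]
eef_rot: [0.652, 0.697, 0.204, -0.218]
contact_force: [0.7, 0.8, -0.8]
opening: 0.006
finger_force: 0.0
```

{"fn": "step_arm", "kwargs": {"increments": [[[0.4, 0, -4], [7.5, 0.5, 0]], [[0.3, 0, -4], [0, 0, 0]], [[0, 0, -4], [0, 0, 0]], [[0, 0, -4], [0, 0, 0]], [[0, 0, -4], [0, 0, 0]], [[0, 0, -4], [0, 0, 0]], [[0, 0, -4], [0, 0, 0]], [[0, 1, 0], [0, 0, 0]], [[0, 1, 0], [0, 0, 0]], [[0, 0.5, 0], [0, 0, 0]]]}}

```text
clock: 3.1
tool_pos: [0.4948, -0.0409, 0.0545]
eef_rot: [0.635, 0.683, 0.244, -0.266]
contact_force: [-0.5, 0.2, -0.3]
opening: 0.005
finger_force: 0.0
```

{"fn": "step_arm", "kwargs": {"increments": [[[0, 0.8, 0], [0, 0, 0]], [[0, 0.8, 0], [0, 0, 0]], [[0, 0.8, 0], [0, 0, 0]], [[0, 0.7, 0], [0, 0, 0]], [[0, 0.5, 0], [0, 0, 0]], [[0, 0.4, 0], [0, 0, 0]], [[0, 0.4, 0], [0, 0, 0]], [[0, 0.4, 0], [0, 0, 0]], [[0, 0.4, 0], [0, 0, 0]], [[-0.1, 0.4, 0], [0, 0, 0]]]}}

```text
clock: 4.1
tool_pos: [0.4931, 0.0134, 0.0522]
eef_rot: [0.636, 0.683, 0.243, -0.266]
contact_force: [-0.1, 0.7, -0.0]
opening: 0.005
finger_force: 0.0
```

{"fn": "step_arm", "kwargs": {"increments": [[[0, 0.3, 0], [0, 0, 0]], [[0, 0.3, 0], [0, 0, 0]], [[0, 0.3, 0], [0, 0, 0]], [[-0.1, 0.3, 0], [0, 0, 0]], [[0, 0.3, 0], [0, 0, 0]], [[0, 0.3, 0], [0, 0, 0]], [[0, 0.3, 0], [0, 0, 0]], [[0, 0.3, 0], [0, 0, 0]], [[-0.1, 0.3, 0], [0, 0, 0]], [[0, 0.3, 0], [0, 0, 0]]]}}

```text
clock: 5.1
tool_pos: [0.4908, 0.0434, 0.0523]
eef_rot: [0.636, 0.683, 0.243, -0.266]
contact_force: [0.8, -0.0, -1.3]
opening: 0.0
finger_force: 0.0
```

Run:
```python
from h import *
p,d,c=cam("side"); cv2.imwrite("pics/s1.png",p[...,::-1]);s=r.get_state();print(s["contact_force"],s["tool_pos"])
p,d,c=cam("top");np.savez("top1.npz",p=p,d=d);cv2.imwrite("pics/t1.png",p[...,::-1])
X=pts(d,c)[170:256,205:305].reshape(-1,3)
q=X[(X[:,2]>.10)&(X[:,2]<.235)&(X[:,1]<.185)];print(len(q),q.min(0),q.max(0))
```

```text
[ 0.17700084 -0.66626893 -0.30486164] [0.49081504 0.04385929 0.0523947 ]
4925 [ 0.38203027 -0.02591697  0.10012061] [0.59021589 0.1849443  0.23491271]
```

View pics/t1.png

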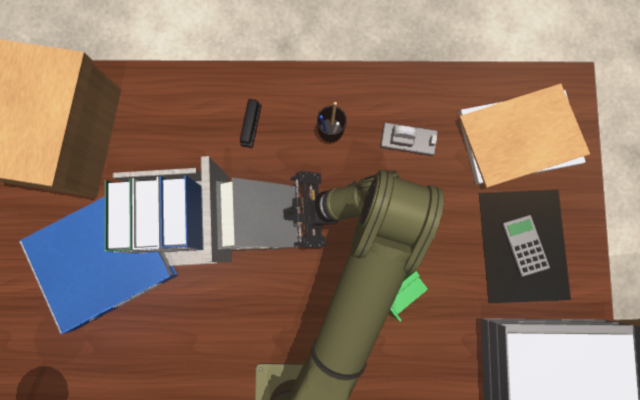

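The file still looks to be where it was, with the gripper at its foot (305,212). I'll fit the cover plane before going on.

```bash
cat > fit.py <<'E'
from h import *
def plane(X,d,u0,u1,v0,v1):
    q=X[v0:v1,u0:u1].reshape(-1,3);m=q.mean(0);n=np.linalg.svd(q-m)[2][2];n*=np.sign(n[2]);return m,n,np.abs((q-m)@n).max()
if __name__=="__main__":
  c=r.calibration("top")
  for f in("top0.npz","top1.npz"):
    z=np.load(f);X=pts(z["d"],c);m,n,e=plane(X,z["d"],242,275,195,235)
    # y on cover at z=.052 along x=.49
    y=m[1]-((.491-m[0])*n[0]+(.055-m[2])*n[2])/n[1]
    print(f,m.round(4),n.round(3),e.round(4),"lean",np.degrees(np.arcsin(n[2])),"y at z.055",y)
    print("row 213:",[(u,X[213,u].round(3).tolist()) for u in range(215,245,3)])
E
python3 fit.py
```

```text
top0.npz [0.4829 0.0877 0.1552] [-0.058  0.998  0.019] 0.1183 lean 1.0893811527718402 y at z.055 0.0901083236114538
row 213: [(215, [0.481, 0.185, 0.195]), (218, [0.483, 0.181, 0.18]), (221, [0.484, 0.175, 0.174]), (224, [0.484, 0.168, 0.176]), (227, [0.483, 0.159, 0.185]), (230, [0.482, 0.151, 0.188]), (233, [0.48, 0.139, 0.213]), (236, [0.48, 0.133, 0.21]), (239, [0.481, 0.127, 0.201]), (242, [0.482, 0.121, 0.196])]
top1.npz [0.4831 0.0879 0.1534] [ 0.067 -0.997  0.044] 0.192 lean 2.5335418600739783 y at z.055 0.08408486604245088
row 213: [(215, [0.481, 0.185, 0.195]), (218, [0.483, 0.182, 0.178]), (221, [0.484, 0.176, 0.172]), (224, [0.483, 0.167, 0.179]), (227, [0.483, 0.159, 0.187]), (230, [0.482, 0.15, 0.193]), (233, [0.48, 0.139, 0.213]), (236, [0.48, 0.133, 0.21]), (239, [0.482, 0.128, 0.198]), (242, [0.482, 0.122, 0.191])]
```

Run:
```python
from h import *
c=r.calibration("top")
for f in("top0.npz","top1.npz"):
    z=np.load(f);d=z["d"];X=pts(d,c)
    q=X[195:235,242:278].reshape(-1,3)[d[195:235,242:278].ravel()>0]
    for _ in range(4):
        m=np.median(q,0);m=q.mean(0);n=np.linalg.svd(q-m)[2][2];n*=np.sign(n[2]);e=np.abs((q-m)@n);q=q[e<max(.004,2*np.median(e))]
    print(f,len(q),m.round(4),n.round(3),"lean",np.degrees(np.arcsin(n[2])),"y at z.055",m[1]-((.491-m[0])*n[0]+(.055-m[2])*n[2])/n[1])
    print([(u,X[213,u].round(3).tolist()) for u in range(245,310,5)])
```

```text
top0.npz 1410 [0.4839 0.0851 0.1465] [ 0.053 -0.788  0.614] lean 37.85851304469239 y at z.055 0.01423537101180132
[(245, [0.483, 0.115, 0.188]), (250, [0.484, 0.105, 0.175]), (255, [0.486, 0.095, 0.159]), (260, [0.487, 0.084, 0.146]), (265, [0.489, 0.074, 0.129]), (270, [0.491, 0.063, 0.119]), (275, [0.492, 0.051, 0.105]), (280, [0.494, 0.04, 0.083]), (285, [0.496, 0.028, 0.073]), (290, [0.497, 0.016, 0.06]), (295, [0.5, 0.003, 0.037]), (300, [0.504, -0.009, -0.003]), (305, [0.504, -0.022, 0.001])]
top1.npz 1413 [0.4838 0.0849 0.1464] [ 0.051 -0.788  0.613] lean 37.81978443267156 y at z.055 0.014293705084069755
[(245, [0.483, 0.115, 0.188]), (250, [0.484, 0.105, 0.174]), (255, [0.486, 0.095, 0.157]), (260, [0.488, 0.085, 0.144]), (265, [0.489, 0.073, 0.134]), (270, [0.491, 0.063, 0.116]), (275, [0.492, 0.051, 0.106]), (280, [0.494, 0.04, 0.091]), (285, [0.495, 0.027, 0.081]), (290, [0.494, 0.014, 0.089]), (295, [0.488, -0.002, 0.152]), (300, [0.487, -0.015, 0.156]), (305, [0.487, -0.027, 0.16])]
```

View pics/s1.png

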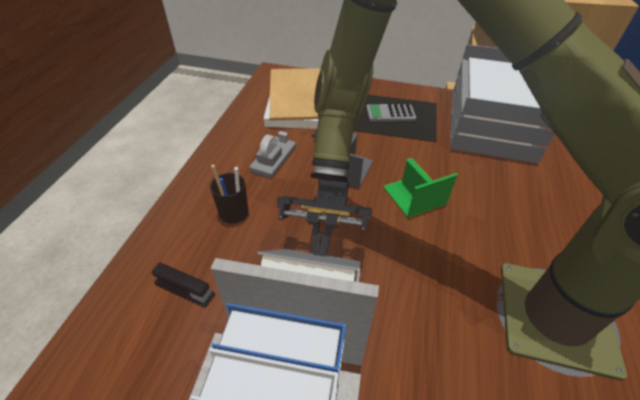

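Run:
```python
import cv2,numpy as np
a=cv2.imread("pics/t1.png")[165:255,235:335];b=cv2.imread("pics/s1.png")[180:300,250:383]
f=lambda i:cv2.resize(i,(400,360),interpolation=cv2.INTER_CUBIC)
cv2.imwrite("pics/c1.png",np.hstack([f(a),f(b)]))
```

```text
(no output)
```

View pics/c1.png

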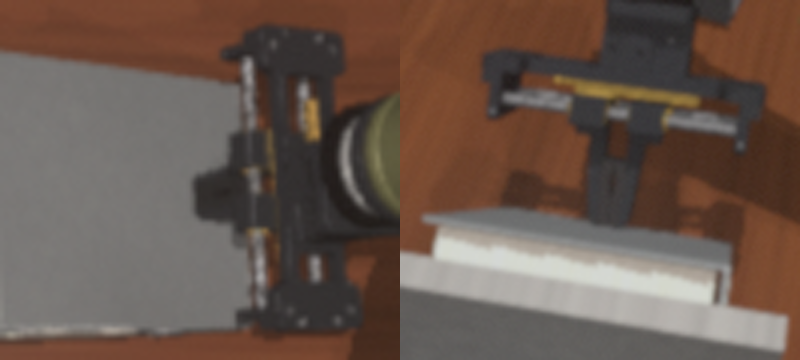

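The file has not moved and the force is nearly zero, although the stated TCP lies about 3 cm inside the cover plane. The visible fingertip ends at pixel (284,213), about on the cover. I'll back off and measure the tip against a clear background.

{"fn": "step_arm", "kwargs": {"increments": [[[0, -1, 0], [0, 0, 0]], [[0, -1, 0], [0, 0, 0]], [[0, -1, 0], [0, 0, 0]], [[0, -1, 0], [0, 0, 0]], [[0, -1, 0], [0, 0, 0]], [[0, -1, 0], [0, 0, 0]], [[0, -0.5, 0], [0, 0, 0]], [[0, 0, 0], [0, 0, 0]], [[0, 0, 0], [0, 0, 0]], [[0, 0, 0], [0, 0, 0]]]}}

```text
clock: 6.2
tool_pos: [0.4908, -0.021, 0.0525]
eef_rot: [0.635, 0.683, 0.243, -0.267]
contact_force: [-0.2, 0.0, -0.4]
opening: 0.005
finger_force: 0.0
```

Run:
```python
from h import *
s=r.get_state();print(s["tool_pos"],s["contact_force"])
from scipy.spatial.transform import Rotation as R
Rm=R.from_quat(s["eef_rot"]).as_matrix()
for n in("top","side"):
    p,d,c=cam(n);cv2.imwrite(f"pics/{n}2.png",p[...,::-1]);np.savez(n+"2.npz",p=p,d=d)
    X=pts(d,c);L=(X-s["tool_pos"])@Rm
    m=(d>0)&(np.abs(L[...,1])<.03)&(np.abs(L[...,0])<.03)&(X[...,2]>.012)&(L[...,2]>-.15)&(L[...,2]<.03)&(p.astype(int).max(-1)<75)
    v,u=np.nonzero(m);q=L[m];print(n,len(q))
    i=np.argsort(-q[:,2])[:12];print([(int(u[k]),int(v[k]),(q[k]*1000).round(0).tolist()) for k in i])
```

```text
[ 0.49083233 -0.0210267   0.05246398] [-0.22681775  0.04522201 -0.37606815]
top 404
[(308, 217, [8.0, -6.0, -25.0]), (308, 212, [8.0, 6.0, -27.0]), (309, 216, [6.0, -4.0, -28.0]), (309, 217, [8.0, -7.0, -29.0]), (309, 215, [7.0, -2.0, -29.0]), (309, 213, [7.0, 4.0, -29.0]), (309, 211, [7.0, 9.0, -30.0]), (309, 214, [9.0, 1.0, -31.0]), (309, 212, [9.0, 6.0, -31.0]), (310, 211, [6.0, 8.0, -33.0]), (309, 218, [11.0, -10.0, -33.0]), (310, 212, [7.0, 6.0, -33.0])]
side 732
[(323, 231, [8.0, 5.0, -26.0]), (330, 232, [10.0, -11.0, -26.0]), (324, 231, [11.0, 2.0, -27.0]), (325, 231, [11.0, 0.0, -27.0]), (326, 231, [9.0, -2.0, -27.0]), (327, 231, [10.0, -4.0, -28.0]), (328, 231, [8.0, -6.0, -28.0]), (329, 231, [7.0, -8.0, -28.0]), (322, 230, [11.0, 7.0, -28.0]), (330, 231, [10.0, -10.0, -29.0]), (323, 230, [10.0, 5.0, -29.0]), (324, 230, [12.0, 2.0, -29.0])]
```

Both views put the real fingertip about 26 mm behind the reported TCP along the tool axis (local z = −25 and −26), with no sideways offset. From here I take the tip as reported TCP − 26 mm. I'll lower it and approach again.

{"fn": "step_arm", "kwargs": {"increments": [[[0, 0, -1.3], [0, 0, 0]], [[0, 0.5, -1.2], [0, 0, 0]], [[0, 0.8, 0], [0, 0, 0]], [[0, 0.8, 0], [0, 0, 0]], [[0, 0.8, 0], [0, 0, 0]], [[0, 0.5, 0], [0, 0, 0]], [[0, 0.3, 0], [0, 0, 0]], [[0, 0.3, 0], [0, 0, 0]], [[0, 0.3, 0], [0, 0, 0]], [[0, 0.3, 0], [0, 0, 0]]]}}

```text
clock: 7.3
tool_pos: [0.4911, 0.0241, 0.0273]
eef_rot: [0.636, 0.683, 0.243, -0.266]
contact_force: [0.7, -0.5, 0.7]
opening: 0.003
finger_force: 0.1
```

{"fn": "step_arm", "kwargs": {"increments": [[[0, 0.3, 0], [0, 0, 0]], [[0, 0.3, 0], [0, 0, 0]], [[0, 0.3, 0], [0, 0, 0]], [[-0.1, 0.3, 0], [0, 0, 0]], [[0, 0.3, 0], [0, 0, 0]], [[0, 0.3, 0], [0, 0, 0]], [[0, 0.3, 0], [0, 0, 0]], [[0, 0.3, 0], [0, 0, 0]], [[-0.1, 0.3, 0], [0, 0, 0]], [[0, 0.3, 0], [0, 0, 0]]]}}

```text
clock: 8.3
tool_pos: [0.49, 0.051, 0.0259]
eef_rot: [0.638, 0.683, 0.242, -0.263]
contact_force: [1.1, -5.7, -0.3]
opening: 0.006
finger_force: 2.1
```

{"fn": "step_arm", "kwargs": {"increments": [[[0, 0.3, 0], [0, 0, 0]], [[0, 0.3, 0], [0, 0, 0]], [[0, 0.3, 0], [0, 0, 0]], [[-0.1, 0.3, 0], [0, 0, 0]], [[0, 0.3, 0], [0, 0, 0]], [[0, 0.3, 0], [0, 0, 0]], [[0, 0.3, 0], [0, 0, 0]], [[0, 0.3, 0], [0, 0, 0]], [[-0.1, 0.3, 0], [0, 0, 0]], [[0, 0.3, 0], [0, 0, 0]]]}}

```text
clock: 9.3
tool_pos: [0.4868, 0.0846, 0.0274]
eef_rot: [0.636, 0.683, 0.243, -0.266]
contact_force: [0.7, -3.3, -1.3]
opening: 0.001
finger_force: 1.3
```

```bash
cat > look.py <<'E'
from h import *
import sys
s=r.get_state();print(s["tool_pos"].round(4),s["contact_force"].round(2))
p,d,c=cam("top");np.savez("top_%s.npz"%sys.argv[1],p=p,d=d);cv2.imwrite("pics/t_%s.png"%sys.argv[1],p[...,::-1]);X=pts(d,c)
q=X[195:232,215:265].reshape(-1,3)
print([(u,X[213,u,1:].round(3).tolist()) for u in range(203,290,4)])
# plate top edge
b=X[150:268,195:240];m=(d[150:268,195:240]>0)&(b[...,2]>.24)&(b[...,2]<.26);q=b[m]
rc=cv2.boxPoints(cv2.minAreaRect((q[:,:2]*1000).astype(np.float32)));print("plate",len(q),rc.round(1).tolist(),q.mean(0).round(4))
E
python3 look.py a
```

```text
[0.4868 0.0846 0.0274] [ 0.72 -3.28 -1.32]
[(203, [0.201, 0.25]), (207, [0.192, 0.249]), (211, [0.184, 0.242]), (215, [0.182, 0.213]), (219, [0.173, 0.207]), (223, [0.163, 0.211]), (227, [0.153, 0.215]), (231, [0.144, 0.215]), (235, [0.134, 0.219]), (239, [0.124, 0.221]), (243, [0.118, 0.204]), (247, [0.112, 0.179]), (251, [0.105, 0.16]), (255, [0.098, 0.136]), (259, [0.092, 0.108]), (263, [0.084, 0.086]), (267, [0.076, 0.063]), (271, [0.066, 0.063]), (275, [0.054, 0.076]), (279, [0.042, 0.09]), (283, [0.029, 0.123]), (287, [0.028, -0.006])]
plate 934 [[367.6000061035156, 195.5], [369.0, 176.1999969482422], [608.4000244140625, 192.39999389648438], [607.0999755859375, 211.8000030517578]] [0.4863 0.1933 0.2491]
```

{"fn": "step_arm", "kwargs": {"increments": [[[0, 0.2, 0], [0, 0, 0]], [[0, 0.2, 0], [0, 0, 0]], [[0, 0.2, 0], [0, 0, 0]], [[0, 0.2, 0], [0, 0, 0]], [[-0.1, 0.2, 0], [0, 0, 0]], [[0, 0.2, 0], [0, 0, 0]], [[0, 0.2, 0], [0, 0, 0]], [[0, 0.2, 0], [0, 0, 0]], [[0, 0.2, 0], [0, 0, 0]], [[-0.1, 0.2, 0], [0, 0, 0]]]}}

```text
clock: 10.35
tool_pos: [0.4852, 0.1044, 0.0273]
eef_rot: [0.636, 0.683, 0.243, -0.266]
contact_force: [0.4, -2.9, -0.2]
opening: 0.004
finger_force: 1.0
```

```bash
python3 look.py b
```

```text
[0.4852 0.1044 0.0273] [ 0.45 -2.87 -0.18]
[(203, [0.201, 0.248]), (207, [0.191, 0.254]), (211, [0.185, 0.241]), (215, [0.181, 0.216]), (219, [0.172, 0.214]), (223, [0.163, 0.215]), (227, [0.152, 0.22]), (231, [0.143, 0.219]), (235, [0.133, 0.223]), (239, [0.124, 0.222]), (243, [0.119, 0.195]), (247, [0.114, 0.164]), (251, [0.108, 0.14]), (255, [0.102, 0.104]), (259, [0.096, 0.074]), (263, [0.087, 0.064]), (267, [0.075, 0.072]), (271, [0.063, 0.084]), (275, [0.05, 0.121]), (279, [0.049, 0.004]), (283, [0.028, 0.148]), (287, [0.017, 0.157])]
plate 934 [[367.6000061035156, 195.8000030517578], [368.8999938964844, 176.39999389648438], [609.2000122070312, 192.6999969482422], [607.9000244140625, 212.0]] [0.4858 0.1933 0.249 ]
```

{"fn": "step_arm", "kwargs": {"increments": [[[0, 0.2, 0], [0, 0, 0]], [[0, 0.2, 0], [0, 0, 0]], [[0, 0.2, 0], [0, 0, 0]], [[0, 0.2, 0], [0, 0, 0]], [[-0.1, 0.2, 0], [0, 0, 0]], [[0, 0.2, 0], [0, 0, 0]], [[0, 0.2, 0], [0, 0, 0]], [[0, 0.2, 0], [0, 0, 0]], [[0, 0.2, 0], [0, 0, 0]], [[-0.1, 0.2, 0], [0, 0, 0]]]}}

```text
clock: 11.4
tool_pos: [0.4832, 0.1244, 0.0273]
eef_rot: [0.636, 0.683, 0.243, -0.266]
contact_force: [-1.1, -1.5, -1.0]
opening: 0.003
finger_force: 0.8
```

```bash
python3 look.py c
```

```text
[0.4832 0.1244 0.0273] [-1.12 -1.45 -0.98]
[(203, [0.201, 0.25]), (207, [0.192, 0.25]), (211, [0.185, 0.24]), (215, [0.181, 0.216]), (219, [0.172, 0.214]), (223, [0.163, 0.212]), (227, [0.153, 0.215]), (231, [0.143, 0.217]), (235, [0.134, 0.216]), (239, [0.124, 0.22]), (243, [0.122, 0.177]), (247, [0.119, 0.13]), (251, [0.116, 0.079]), (255, [0.108, 0.06]), (259, [0.096, 0.075]), (263, [0.085, 0.081]), (267, [0.07, 0.124]), (271, [0.072, 0.001]), (275, [0.047, 0.148]), (279, [0.037, 0.158]), (283, [0.024, 0.19]), (287, [0.015, 0.191])]
plate 933 [[367.6000061035156, 196.10000610351562], [368.8999938964844, 176.1999969482422], [608.2999877929688, 192.39999389648438], [607.0, 212.3000030517578]] [0.4863 0.1933 0.2489]
```

{"fn": "step_arm", "kwargs": {"increments": [[[0, 0.12, 0], [0, 0, 0]], [[0, 0.12, 0], [0, 0, 0]], [[0, 0.12, 0], [0, 0, 0]], [[0, 0.12, 0], [0, 0, 0]], [[-0.1, 0.12, 0], [0, 0, 0]], [[0, 0.12, 0], [0, 0, 0]], [[0, 0.12, 0], [0, 0, 0]], [[0, 0.12, 0], [0, 0, 0]], [[0, 0.12, 0], [0, 0, 0]], [[0, 0.12, 0], [0, 0, 0]]]}}

```text
clock: 12.45
tool_pos: [0.4819, 0.1363, 0.0273]
eef_rot: [0.636, 0.683, 0.243, -0.266]
contact_force: [-0.1, -2.3, -1.0]
opening: 0.008
finger_force: 1.5
```

```bash
python3 look.py d
```

```text
[0.4819 0.1363 0.0273] [-0.09 -2.31 -0.96]
[(203, [0.201, 0.249]), (207, [0.192, 0.25]), (211, [0.185, 0.237]), (215, [0.181, 0.214]), (219, [0.171, 0.217]), (223, [0.163, 0.215]), (227, [0.154, 0.212]), (231, [0.143, 0.217]), (235, [0.135, 0.214]), (239, [0.124, 0.221]), (243, [0.125, 0.158]), (247, [0.126, 0.085]), (251, [0.118, 0.064]), (255, [0.106, 0.076]), (259, [0.094, 0.092]), (263, [0.08, 0.121]), (267, [0.069, 0.134]), (271, [0.057, 0.151]), (275, [0.045, 0.177]), (279, [0.034, 0.191]), (283, [0.024, 0.193]), (287, [0.014, 0.212])]
plate 927 [[367.6000061035156, 196.0], [368.8999938964844, 176.0], [608.9000244140625, 192.5], [607.5, 212.5]] [0.4864 0.1934 0.249 ]
```

{"fn": "step_arm", "kwargs": {"increments": [[[0, 0.06, 0], [0, 0, 0]], [[0, 0.06, 0], [0, 0, 0]], [[0, 0.06, 0], [0, 0, 0]], [[0, 0.06, 0], [0, 0, 0]], [[0, 0.06, 0], [0, 0, 0]], [[0, 0.06, 0], [0, 0, 0]], [[0, 0.06, 0], [0, 0, 0]], [[-0.1, 0.06, 0], [0, 0, 0]], [[0, 0.06, 0], [0, 0, 0]], [[0, 0.06, 0], [0, 0, 0]]]}}

```text
clock: 13.5
tool_pos: [0.4817, 0.1399, 0.0268]
eef_rot: [0.637, 0.682, 0.242, -0.264]
contact_force: [-1.1, -9.4, 3.4]
opening: 0.004
finger_force: 4.7
```

{"fn": "step_arm", "kwargs": {"increments": [[[0, 0.03, 0], [0, 0, 0]], [[0, 0.03, 0], [0, 0, 0]], [[0, 0.03, 0], [0, 0, 0]], [[0, 0.03, 0], [0, 0, 0]], [[0, 0.03, 0], [0, 0, 0]], [[0, 0.03, 0], [0, 0, 0]], [[0, 0.03, 0], [0, 0, 0]], [[0, 0.03, 0], [0, 0, 0]], [[0, 0.03, 0], [0, 0, 0]], [[0, 0.03, 0], [0, 0, 0]]]}}

```text
clock: 14.5
tool_pos: [0.4815, 0.1428, 0.0267]
eef_rot: [0.637, 0.682, 0.242, -0.264]
contact_force: [-1.3, -9.0, 3.6]
opening: 0.008
finger_force: 4.9
```

```bash
python3 look.py e
```

```text
[0.4815 0.1428 0.0267] [-1.3  -8.97  3.64]
[(203, [0.201, 0.251]), (207, [0.192, 0.248]), (211, [0.188, 0.226]), (215, [0.181, 0.215]), (219, [0.172, 0.213]), (223, [0.163, 0.212]), (227, [0.153, 0.215]), (231, [0.144, 0.211]), (235, [0.133, 0.223]), (239, [0.131, 0.177]), (243, [0.131, 0.116]), (247, [0.13, 0.057]), (251, [0.118, 0.067]), (255, [0.105, 0.084]), (259, [0.09, 0.123]), (263, [0.085, 0.076]), (267, [0.067, 0.144]), (271, [0.056, 0.156]), (275, [0.044, 0.189]), (279, [0.034, 0.192]), (283, [0.023, 0.211]), (287, [0.013, 0.222])]
plate 943 [[367.20001220703125, 201.39999389648438], [368.5, 181.89999389648438], [608.0999755859375, 198.1999969482422], [606.7000122070312, 217.6999969482422]] [0.4853 0.1992 0.249 ]
```

{"fn": "step_arm", "kwargs": {"increments": [[[0, 0.03, 0], [0, 0, 0]], [[0, 0.03, 0], [0, 0, 0]], [[0, 0.03, 0], [0, 0, 0]], [[0, 0.03, 0], [0, 0, 0]], [[0, 0.03, 0], [0, 0, 0]], [[0, 0.03, 0], [0, 0, 0]], [[0, 0.03, 0], [0, 0, 0]], [[0, 0.03, 0], [0, 0, 0]], [[0, 0.03, 0], [0, 0, 0]], [[0, 0.03, 0], [0, 0, 0]]]}}

```text
clock: 15.55
tool_pos: [0.4816, 0.1437, 0.0265]
eef_rot: [0.638, 0.682, 0.242, -0.263]
contact_force: [-1.8, -18.7, 11.0]
opening: 0.005
finger_force: 9.2
```

{"fn": "step_arm", "kwargs": {"increments": [[[0, 0, 0.03], [0, 0, 0]], [[0, 0, 0.03], [0, 0, 0]], [[0, 0, 0.03], [0, 0, 0]], [[0, 0, 0], [0, 0, 0]], [[0, 0, 0], [0, 0, 0]], [[0, 0, 0], [0, 0, 0]], [[0, 0, 0], [0, 0, 0]], [[0, 0, 0], [0, 0, 0]], [[0, 0, 0], [0, 0, 0]], [[0, 0, 0], [0, 0, 0]]]}}

```text
clock: 16.55
tool_pos: [0.4815, 0.1436, 0.0267]
eef_rot: [0.638, 0.682, 0.241, -0.263]
contact_force: [-2.1, -14.6, 5.0]
opening: 0.006
finger_force: 7.5
```

{"fn": "step_arm", "kwargs": {"increments": [[[0, 0.04, 0.02], [0, 0, 0]], [[0, 0.04, 0.01], [0, 0, 0]], [[0, 0, 0], [0, 0, 0]], [[0, 0, 0], [0, 0, 0]], [[0, 0, 0], [0, 0, 0]], [[0, 0, 0], [0, 0, 0]], [[0, 0, 0], [0, 0, 0]], [[0, 0, 0], [0, 0, 0]], [[0, 0, 0], [0, 0, 0]], [[0, 0, 0], [0, 0, 0]]]}}

```text
clock: 17.55
tool_pos: [0.4815, 0.1436, 0.0267]
eef_rot: [0.639, 0.682, 0.241, -0.263]
contact_force: [-2.4, -18.2, 5.7]
opening: 0.003
finger_force: 8.4
```

{"fn": "step_arm", "kwargs": {"increments": [[[0, -0.03, 0], [0, 0, 0]], [[0, 0, 0], [0, 0, 0]], [[0, 0, 0], [0, 0, 0]], [[0, 0, 0], [0, 0, 0]], [[0, 0, 0], [0, 0, 0]], [[0, 0, 0], [0, 0, 0]], [[0, 0, 0], [0, 0, 0]], [[0, 0, 0], [0, 0, 0]], [[0, 0, 0], [0, 0, 0]], [[0, 0, 0], [0, 0, 0]]]}}

```text
clock: 18.55
tool_pos: [0.4816, 0.1436, 0.0267]
eef_rot: [0.638, 0.682, 0.241, -0.263]
contact_force: [-2.5, -15.0, 4.8]
opening: 0.008
finger_force: 7.9
```

```bash
python3 look.py f
```

```text
[0.4816 0.1436 0.0267] [ -2.52 -14.97   4.78]
[(203, [0.201, 0.249]), (207, [0.192, 0.248]), (211, [0.188, 0.228]), (215, [0.18, 0.219]), (219, [0.172, 0.215]), (223, [0.163, 0.213]), (227, [0.153, 0.215]), (231, [0.144, 0.214]), (235, [0.133, 0.222]), (239, [0.131, 0.176]), (243, [0.132, 0.11]), (247, [0.13, 0.056]), (251, [0.117, 0.072]), (255, [0.105, 0.086]), (259, [0.089, 0.126]), (263, [0.085, 0.078]), (267, [0.067, 0.148]), (271, [0.054, 0.178]), (275, [0.043, 0.195]), (279, [0.033, 0.197]), (283, [0.023, 0.213]), (287, [0.013, 0.222])]
plate 942 [[367.1000061035156, 202.6999969482422], [368.3999938964844, 182.8000030517578], [608.2000122070312, 199.10000610351562], [606.9000244140625, 219.0]] [0.486  0.1998 0.2489]
```

{"fn": "step_arm", "kwargs": {"increments": [[[0, 0.015, 0], [0, 0, 0]], [[0, 0, 0], [0, 0, 0]], [[0, 0, 0], [0, 0, 0]], [[0, 0, 0], [0, 0, 0]], [[0, 0, 0], [0, 0, 0]], [[0, 0, 0], [0, 0, 0]], [[0, 0, 0], [0, 0, 0]], [[0, 0, 0], [0, 0, 0]], [[0, 0, 0], [0, 0, 0]], [[0, 0, 0], [0, 0, 0]]]}}

```text
clock: 19.6
tool_pos: [0.4815, 0.1436, 0.0267]
eef_rot: [0.638, 0.682, 0.241, -0.263]
contact_force: [-1.7, -16.2, 6.1]
opening: 0.005
finger_force: 8.1
```

{"fn": "step_arm", "kwargs": {"increments": [[[0, -0.3, 0], [0, 0, 0]], [[0, -0.7, 0], [0, 0, 0]], [[0.1, -2, 0], [0, 0, 0]], [[0.1, -3, 0], [0, 0, 0]], [[0.1, -4, 2], [0, 0, 0]], [[0, -4, 3], [-7, -0.5, 0]], [[0, -4, 3], [-7, -0.5, 0]], [[0, -4, 3], [-7, -0.5, 0]], [[0, -4, 3], [-7, -0.5, 0]], [[0, -4, 3], [-7, -0.5, 0]]], "fingers": 0.5}}

```text
clock: 20.6
tool_pos: [0.4837, -0.1512, 0.2008]
eef_rot: [0.68, 0.73, 0.039, -0.047]
contact_force: [0.8, 0.3, 0.0]
opening: 0.498
finger_force: 0.0
```

Run:
```python
from h import *
from scipy.spatial.transform import Rotation as R
s=r.get_state();print(s["tool_pos"].round(4),R.from_quat(s["eef_rot"]).as_matrix().round(4).tolist(),s["contact_force"].round(2))
p,d,c=cam("top");cv2.imwrite("pics/t3.png",p[...,::-1]);X=pts(d,c)
b=X[150:270,195:260];D=d[150:270,195:260]>0
top=b[D&(b[...,2]>.205)&(b[...,2]<.235)&(b[...,1]<.19)&(np.abs(b[...,0]-.49)<.12)]
print("file top",len(top),cv2.boxPoints(cv2.minAreaRect((top[:,:2]*1000).astype(np.float32))).round(1).tolist())
cv=b[D&(b[...,2]>.03)&(b[...,2]<.19)&(b[...,1]<.15)&(b[...,1]>.10)]
m=cv.mean(0);n=np.linalg.svd(cv-m)[2][2];print("cover",len(cv),m.round(4),n.round(4),np.percentile(cv[:,0],[1,99]).round(3))
```

```text
[ 0.4837 -0.1512  0.2008] [[-0.0696, 0.9975, -0.0151], [0.9901, 0.0709, 0.121], [0.1217, -0.0065, -0.9925]] [0.85 0.26 0.05]
file top 1775 [[370.6000061035156, 185.60000610351562], [374.6000061035156, 123.69999694824219], [564.9000244140625, 136.0], [560.9000244140625, 197.89999389648438]]
cover 638 [0.478  0.1317 0.116 ] [ 0.0473 -0.9989  0.0022] [0.398 0.563]
```

The file stands flush against the plate: cover plane at y = 0.132 for x = 0.478, middle of the cover at x = 0.481. Going to the bookend next.

{"fn": "step_arm", "kwargs": {"increments": [[[0.3, -2.5, 0], [-7, -0.5, 0]], [[0.3, -2.5, 0], [0, 0, -6.4]], [[0.3, -2.5, 0], [0, 0, -6.4]], [[0.3, -2.5, 0], [0, 0, 0]], [[0.3, -2.5, 0], [0, 0, 0]], [[0.4, -2.5, 0], [0, 0, 0]], [[0.3, -2.5, -2], [0, 0, 0]], [[0, 0, -2], [0, 0, 0]], [[0, 0, -2], [0, 0, 0]], [[0, 0, 0], [0, 0, 0]]]}}

```text
clock: 21.65
tool_pos: [0.5043, -0.3229, 0.1355]
eef_rot: [0.759, 0.651, -0.001, -0.008]
contact_force: [-0.1, 0.1, 0.2]
opening: 0.502
finger_force: 0.0
```

Run:
```python
from h import *
from scipy.spatial.transform import Rotation as R
s=r.get_state();M=R.from_quat(s["eef_rot"]).as_matrix();print(s["tool_pos"].round(4),M.round(4).tolist(),"yaz",np.degrees(np.arctan2(M[1,1],M[0,1])))
z=np.load("top0.npz");d=z["d"];X=pts(d,r.calibration("top"))[175:245,385:450];D=d[175:245,385:450]>0
q=X[D&(X[...,2]>.078)&(X[...,2]<.092)&(X[...,1]<-.285)];rc=cv2.minAreaRect((q[:,:2]*1000).astype(np.float32));print(len(q),rc)
m=np.median(q,0);u=np.linalg.svd((q-q.mean(0))[:,:2])[2][0];print(m,np.degrees(np.arctan2(u[1],u[0])))
p,d,c=cam("side");cv2.imwrite("pics/s4.png",p[100:260,220:460,::-1].repeat(3,0).repeat(3,1))
```

```text
[ 0.5043 -0.3229  0.1355] [[0.1529, 0.9882, -0.0118], [0.9882, -0.1528, 0.0098], [0.0079, -0.0132, -0.9999]] yaz -8.788112397164037
238 ((506.42034912109375, -332.2833557128906), (95.45514678955078, 17.062393188476562), 81.57026672363281)
[ 0.50537337 -0.3326485   0.08531534] 81.02514940375285
```

View pics/s4.png

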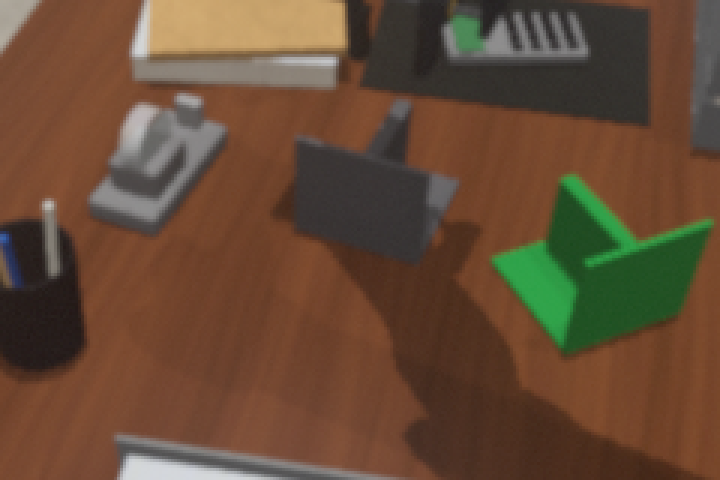

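The bookend is undisturbed at crop (360,190), and the gripper is above it. Descending onto the rib.

{"fn": "step_arm", "kwargs": {"increments": [[[0.3, -0.2, -1], [0, 0, 0]], [[0, 0, -2], [0, 0, 0]], [[0, 0, -2], [0, 0, 0]], [[0, 0, -2], [0, 0, 0]], [[0, 0, -2], [0, 0, 0]], [[0, 0, -1.5], [0, 0, 0]], [[0, 0, -1], [0, 0, 0]], [[0, 0, -0.5], [0, 0, 0]], [[0, 0, 0], [0, 0, 0]], [[0, 0, 0], [0, 0, 0]]]}}

```text
clock: 22.7
tool_pos: [0.5094, -0.3286, 0.0191]
eef_rot: [0.76, 0.65, -0.001, -0.003]
contact_force: [-0.1, -0.9, 0.6]
opening: 0.498
finger_force: 0.0
```

{"fn": "step_arm", "kwargs": {"increments": [[[0, 0, 0], [0, 0, 0]], [[0, 0, 0], [0, 0, 0]], [[0, 0, 0], [0, 0, 0]], [[0, 0, 0], [0, 0, 0]], [[0, 0, 0], [0, 0, 0]], [[0, 0, 0], [0, 0, 0]], [[0, 0, 0], [0, 0, 0]], [[0, 0, 0], [0, 0, 0]], [[0, 0, 0], [0, 0, 0]], [[0, 0, 0], [0, 0, 0]]], "fingers": 0, "grip_force": 25}}

```text
clock: 23.7
tool_pos: [0.5057, -0.3277, 0.0187]
eef_rot: [0.76, 0.65, -0.003, -0.006]
contact_force: [-5.5, 1.6, 5.6]
opening: 0.181
finger_force: 24.9
```

{"fn": "step_arm", "kwargs": {"increments": [[[0, 0.5, 0.1], [0, 0, 1]], [[-0.1, 1, 0], [0, 0, 1.5]], [[-0.1, 2, 0], [0, 0, 1.5]], [[-0.1, 2.5, 0], [0, 0, 1.5]], [[-0.2, 2.5, 0], [0, 0, 1.5]], [[-0.2, 2.5, 0], [0, 0, 1.5]], [[-0.2, 2.5, 0], [0, 0, 1.5]], [[-0.2, 2.5, 0], [0, 0, 1.5]], [[-0.2, 2.5, 0], [0, 0, 0.8]], [[-0.1, 2.5, 0], [0, 0, 0]]]}}

```text
clock: 24.7
tool_pos: [0.4947, -0.1157, 0.0191]
eef_rot: [0.685, 0.729, -0.001, -0.004]
contact_force: [0.3, 0.0, -7.0]
opening: 0.18
finger_force: 24.9
```

{"fn": "step_arm", "kwargs": {"increments": [[[-0.1, 2.5, 0], [0, 0, 0]], [[-0.1, 2.5, 0], [0, 0, 0]], [[-0.1, 2.5, 0], [0, 0, 0]], [[-0.1, 2.5, 0], [0, 0, 0]], [[-0.1, 2, 0], [0, 0, 0]], [[-0.1, 1.5, 0], [0, 0, 0]], [[-0.1, 1, 0], [0, 0, 0]], [[-0.1, 0.5, 0], [0, 0, 0]], [[0, 0, 0], [0, 0, 0]], [[0, 0, 0], [0, 0, 0]]]}}

```text
clock: 25.7
tool_pos: [0.4871, 0.0308, 0.0195]
eef_rot: [0.686, 0.728, -0.002, -0.003]
contact_force: [0.2, -0.5, -7.2]
opening: 0.178
finger_force: 24.9
```

```bash
cat > gap.py <<'E'
from h import *
from scipy.spatial.transform import Rotation as R
s=r.get_state();M=R.from_quat(s["eef_rot"]).as_matrix();print(s["tool_pos"].round(4),"yaz",np.degrees(np.arctan2(M[1,1],M[0,1])).round(2),s["contact_force"].round(2))
for nme in("side","top"):
    p,d,c=cam(nme);X=pts(d,c).reshape(-1,3)[d.ravel()>0];g=p.reshape(-1,3)[d.ravel()>0].astype(int)
    q=X[(X[:,2]>.098)&(X[:,2]<.111)&(X[:,1]>s["tool_pos"][1]+.045)&(X[:,1]<.127)&(abs(X[:,0]-.485)<.075)]
    if len(q)>20:
        rc=cv2.boxPoints(cv2.minAreaRect((q[:,:2]*1000).astype(np.float32)));print(nme,"be top edge",len(q),rc.round(1).tolist(),q.mean(0).round(4))
    f=X[(X[:,2]>.12)&(X[:,2]<.2)&(X[:,1]<.145)&(X[:,1]>.118)&(abs(X[:,0]-.481)<.09)]
    if len(f)>50:
        f=f[abs(f[:,1]-np.median(f[:,1]))<.01];k=np.polyfit(f[:,0],f[:,1],1);print(nme,"cover",len(f),"y@.481",np.polyval(k,.481).round(4),"az",np.degrees(np.arctan(k[0])).round(2),np.percentile(f[:,0],[1,99]).round(3))
cv2.imwrite("pics/t5.png",cv2.resize(p[140:280,180:340,::-1],(640,560)))
E
python3 gap.py
```

```text
[0.4871 0.0308 0.0195] yaz 3.38 [ 0.22 -0.49 -7.21]
```

View pics/t5.png

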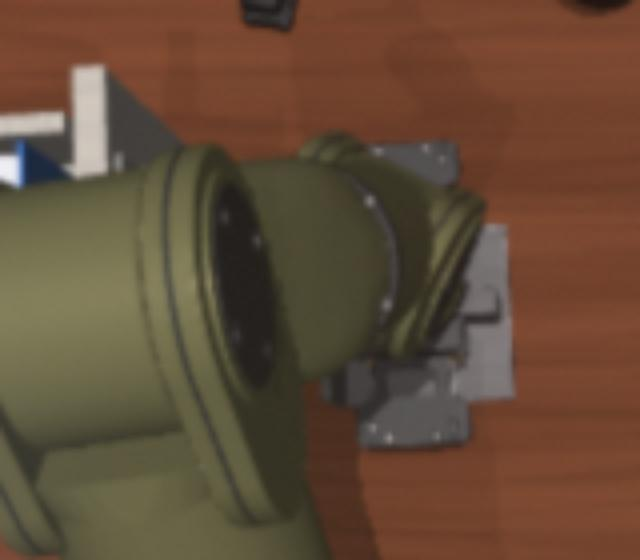

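The top crop shows the gripper holding the rib and the back edge of the bookend's foot plate running (508,228)–(515,397) in the crop. The front and the file are hidden by the arm. I'll compute the yaw from the back edge and check the arm's clearance over the file.

```bash
cat > back.py <<'E'
from h import *
c=r.calibration("top");f=200/np.tan(np.radians(c["fov_y"])/2);Rm=np.array(c["R"]);t=np.array(c["t"]);C=-Rm.T@t
def ray(u,v,z):
    w=Rm.T@np.array([(u-c["cx"])/f,(v-c["cy"])/f,1]);return C+w*(z-C[2])/w[2]
def back(u0,u1,v0,v1,pl=True):
    p,_=r.snapshot("top");a=p.astype(int);sat=(a.max(-1)-a.min(-1))
    E=[]
    for v in range(v0,v1):
        g=sat[v,u0:u1];i=[k for k in range(len(g)-1) if g[k]<28<=g[k+1]]
        if i: k=i[-1];E.append((u0+k+(28-g[k])/(g[k+1]-g[k])+.0,v))
    P=np.array([ray(u,v,.007) for u,v in E]);k=np.polyfit(P[:,0],P[:,1],1);e=abs(np.polyval(k,P[:,0])-P[:,1]);P=P[e<.003];k=np.polyfit(P[:,0],P[:,1],1)
    print("back edge",len(P),"x",P[:,0].min().round(4),P[:,0].max().round(4),"y@mid",np.polyval(k,P[:,0].mean()).round(4),"az",np.degrees(np.arctan(k[0])).round(2))
if __name__=="__main__":
    back(300,318,199,238)
    p,d,c2=cam("side");X=pts(d,c2);a=p.astype(int);ol=(a[...,1]-a[...,2]>15)&(a[...,0]-a[...,1]<18)&(d>0)
    for y0,y1 in((.05,.1),(.1,.15),(.15,.2),(.2,.3)):
        q=X[ol&(abs(X[...,0]-.48)<.12)&(X[...,1]>y0)&(X[...,1]<y1)&(X[...,2]>.1)]
        if len(q):print(y0,len(q),q[:,2].min().round(3),np.percentile(q[:,2],2).round(3))
    fl=X[(d>0)&(X[...,2]>.212)&(X[...,2]<.235)&(X[...,1]>.12)&(X[...,1]<.185)&(abs(X[...,0]-.48)<.1)];print("filetop visible",len(fl),fl.min(0) if len(fl) else 0,fl.max(0) if len(fl) else 0)
E
python3 back.py
```

```text
back edge 39 x 0.4372 0.542 y@mid -0.0283 az 3.57
0.05 8566 0.133 0.254
0.1 1 0.591 0.591
filetop visible 2454 [0.39474211 0.1269334  0.21202909] [0.56156311 0.17597432 0.22714781]
```

{"fn": "step_arm", "kwargs": {"increments": [[[0, 0.3, -0.03], [0, 0, 0]], [[0, 0.6, -0.03], [0, 0, 0]], [[-0.1, 0.6, -0.02], [0, 0, 0]], [[0, 0.6, -0.02], [0, 0, 0]], [[-0.1, 0.5, 0], [0, 0, 0]], [[0, 0.3, 0], [0, 0, 0]], [[0, 0.2, 0], [0, 0, 0]], [[0, 0.2, 0], [0, 0, 0]], [[0, 0.1, 0], [0, 0, 0]], [[0, 0, 0], [0, 0, 0]]]}}

```text
clock: 26.9
tool_pos: [0.4851, 0.0653, 0.0186]
eef_rot: [0.686, 0.728, -0.002, -0.003]
contact_force: [0.6, -4.7, 1.9]
opening: 0.179
finger_force: 24.9
```

Run:
```python
from back import *
s=r.get_state();print(s["tool_pos"].round(4),s["contact_force"].round(2))
back(290,310,197,238)
```

```text
[0.4851 0.0653 0.0186] [ 0.58 -4.69  1.87]
back edge 41 x 0.4369 0.5472 y@mid 0.0071 az 3.84
```

{"fn": "step_arm", "kwargs": {"increments": [[[0, 0.05, 0], [0, 0, 0]], [[0, 0.05, 0], [0, 0, 0]], [[0, 0.05, 0], [0, 0, 0]], [[0, 0.05, 0], [0, 0, 0]], [[0, 0.05, 0], [0, 0, 0]], [[0, 0.05, 0], [0, 0, 0]], [[0, 0, 0], [0, 0, 0]], [[0, 0, 0], [0, 0, 0]], [[0, 0, 0], [0, 0, 0]], [[0, 0, 0], [0, 0, 0]]]}}

```text
clock: 27.95
tool_pos: [0.4852, 0.068, 0.0186]
eef_rot: [0.686, 0.728, -0.002, -0.003]
contact_force: [-1.1, -5.1, 2.1]
opening: 0.179
finger_force: 24.9
```

{"fn": "step_arm", "kwargs": {"increments": [[[0, 0.03, 0], [0, 0, 0]], [[0, 0.03, 0], [0, 0, 0]], [[0, 0.03, 0], [0, 0, 0]], [[0, 0.03, 0], [0, 0, 0]], [[0, 0.03, 0], [0, 0, 0]], [[0, 0.03, 0], [0, 0, 0]], [[0, 0.03, 0], [0, 0, 0]], [[0, 0.03, 0], [0, 0, 0]], [[0, 0, 0], [0, 0, 0]], [[0, 0, 0], [0, 0, 0]]]}}

```text
clock: 28.95
tool_pos: [0.4852, 0.0704, 0.0187]
eef_rot: [0.686, 0.728, -0.002, -0.003]
contact_force: [-0.3, -4.9, 1.4]
opening: 0.184
finger_force: 24.9
```

{"fn": "step_arm", "kwargs": {"increments": [[[0, 0.02, 0], [0, 0, 0]], [[0, 0.02, 0], [0, 0, 0]], [[0, 0.02, 0], [0, 0, 0]], [[0, 0.02, 0], [0, 0, 0]], [[0, 0.02, 0], [0, 0, 0]], [[0, 0.02, 0], [0, 0, 0]], [[0, 0.02, 0], [0, 0, 0]], [[0, 0.02, 0], [0, 0, 0]], [[0, 0, 0], [0, 0, 0]], [[0, 0, 0], [0, 0, 0]]]}}

```text
clock: 29.95
tool_pos: [0.4854, 0.071, 0.0186]
eef_rot: [0.686, 0.727, -0.002, -0.002]
contact_force: [0.3, -7.4, 1.8]
opening: 0.185
finger_force: 24.9
```

Run:
```python
from back import *
s=r.get_state();print(s["tool_pos"].round(4),s["contact_force"].round(2))
back(284,310,197,238)
```

```text
[0.4854 0.071  0.0186] [ 0.27 -7.4   1.79]
back edge 41 x 0.4368 0.5472 y@mid 0.0127 az 3.99
```

{"fn": "step_arm", "kwargs": {"increments": [[[0, 0.02, 0], [0, 0, 0]], [[0, 0.02, 0], [0, 0, 0]], [[0, 0.02, 0], [0, 0, 0]], [[0, 0, 0], [0, 0, 0]], [[0, 0, 0], [0, 0, 0]], [[0, 0, 0], [0, 0, 0]], [[0, 0, 0], [0, 0, 0]], [[0, 0, 0], [0, 0, 0]], [[0, 0, 0], [0, 0, 0]], [[0, 0, 0], [0, 0, 0]]]}}

```text
clock: 31.0
tool_pos: [0.4854, 0.0709, 0.0186]
eef_rot: [0.686, 0.727, -0.002, -0.002]
contact_force: [0.5, -9.1, 1.1]
opening: 0.18
finger_force: 24.9
```

{"fn": "step_arm", "kwargs": {"increments": [[[0, 0, 0], [0, 0, 0]], [[0, 0, 0], [0, 0, 0]], [[0, 0, 0], [0, 0, 0]], [[0, 0, 0], [0, 0, 0]], [[0, 0, 0], [0, 0, 0]], [[0, 0, 0], [0, 0, 0]], [[0, 0, 0], [0, 0, 0]], [[0, 0, 0], [0, 0, 0]], [[0, 0, 0], [0, 0, 0]], [[0, 0, 0], [0, 0, 0]]], "fingers": 0.4}}

```text
clock: 32.0
tool_pos: [0.485, 0.0734, 0.0185]
eef_rot: [0.686, 0.728, -0.002, -0.003]
contact_force: [-0.1, 0.5, 0.8]
opening: 0.398
finger_force: 0.0
```

Released cleanly. Lifting straight up and then back, clear of the view.

{"fn": "step_arm", "kwargs": {"increments": [[[0, -0.2, 0.5], [0, 0, 0]], [[0, 0, 1], [0, 0, 0]], [[0, 0, 2], [0, 0, 0]], [[0, 0, 3], [0, 0, 0]], [[0, 0, 3], [0, 0, 0]], [[0, -1, 4], [0, 0, 0]], [[0, -3, 4], [0, 0, 0]], [[0, -4, 3], [0, 0, 0]], [[0, -4, 0], [0, 0, 0]], [[0, -4, 0], [0, 0, 0]]]}}

```text
clock: 33.0
tool_pos: [0.4852, -0.0899, 0.2255]
eef_rot: [0.685, 0.728, -0.001, -0.002]
contact_force: [0.9, 0.1, -0.9]
opening: 0.401
finger_force: 0.0
```

{"fn": "step_arm", "kwargs": {"increments": [[[0, -4, 0], [0, 0, 0]], [[0, -4, 0], [0, 0, 0]], [[0, -4, 0], [0, 0, 0]], [[0, -4, 0], [0, 0, 0]], [[0, -3, 0], [0, 0, 0]], [[0, 0, 0], [0, 0, 0]], [[0, 0, 0], [0, 0, 0]], [[0, 0, 0], [0, 0, 0]], [[0, 0, 0], [0, 0, 0]], [[0, 0, 0], [0, 0, 0]]]}}

```text
clock: 34.0
tool_pos: [0.4853, -0.2773, 0.2236]
eef_rot: [0.685, 0.729, -0.001, -0.003]
contact_force: [0.6, 0.2, -0.1]
opening: 0.401
finger_force: 0.0
```

```bash
sed -i 's/X\[:,1\]>s\["tool_pos"\]\[1\]+.045/X[:,1]>.10/; s/<.127)/<.134)/' gap.py; python3 gap.py; python3 look.py z | tail -1
python3 - <<'E'
import sys;sys.argv=["x"]
from back import *
back(284,310,197,238)
p=cv2.imread("pics/t_z.png")[90:290,170:370];cv2.imwrite("pics/fin.png",cv2.resize(p,(600,600)))
z=np.load("top_z.npz");X=pts(z["d"],c);
q=X[198:238,238:300][(z["d"][198:238,238:300]>0)];q=q[(q[:,2]>.094)&(q[:,2]<.108)&(q[:,1]>.118)];print("be top",len(q),cv2.boxPoints(cv2.minAreaRect((q[:,:2]*1000).astype(np.float32))).round(1).tolist())
E
```

```text
[ 0.4853 -0.2773  0.2236] yaz 3.54 [ 0.55  0.21 -0.13]
top be top edge 136 [[410.20001220703125, 127.5999984741211], [410.70001220703125, 120.5], [541.0, 128.60000610351562], [540.5999755859375, 135.8000030517578]] [0.4788 0.1283 0.1045]
top cover 360 y@.481 0.1318 az 3.06 [0.399 0.562]
plate 940 [[367.20001220703125, 203.0], [368.6000061035156, 182.39999389648438], [607.9000244140625, 198.5], [606.5, 219.10000610351562]] [0.4854 0.1998 0.2491]
back edge 41 x 0.4368 0.5472 y@mid 0.0124 az 4.01
be top 116 [[429.8999938964844, 128.6999969482422], [430.3999938964844, 121.19999694824219], [530.5999755859375, 127.80000305175781], [530.0999755859375, 135.3000030517578]]
```

View pics/fin.png

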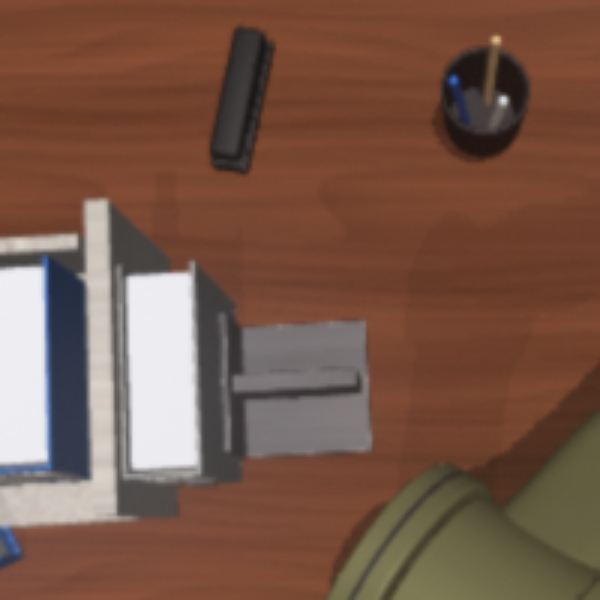

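The file stands upright and flush against the plate (fin.png, about (160,370)). The bookend is square against the middle of its free side (about (235,385)), with its yaw matching to within about 1°. The stapler and cup are untouched. Handing in.

```bash
python3 -c "
from plant import r
print(r.finish_job())"
```

```text
the job is handed in; nothing more can be done
None
```

The job is handed in at about 34 s: the file is upright with the plate home at its stop, held for about 4 s at 15–18 N at the wrist (an estimated 11–18 N on the plate, peak below 19 N at each reading), and the steel bookend is snug, square and centred, and released.

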